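# Unbolt the specimen case

### The job

Unbolt the blue specimen case: press the yellow spring catch down with one fingertip and, keeping it down, push the red lug of the bolt with the other finger, away from the catch, until the bolt is fully back against its stop. Then let the catch spring up again and move clear. Nothing is to be gripped or lifted; leave the bottle, the vial and the specimens standing around the case where they are.

Things in the scene. Friction and masses are not known exactly. Their poses are not given: they have to be found in the camera images.
- case: Blue specimen case, fixed to the table, 140 (x) x 236 (y) x 45 mm high, with a clear lid (top at 52 mm) over black specimens. Origin: centre of its underside, on the table; z up, +y = the way the bolt slides open. The ledge along its -x side carries bolt and catch, on the line x = -46 mm of the case frame; from -y to +y: staple, catch, gap, red lug, end stop.
- catch_pad (a point): Centre of the top of the yellow catch pad, a flat thumb plate 34 (case x) x 84 (case y) mm, at (-46, -30, 83) mm in the case frame while up. A fingertip anywhere on it presses it straight down against a spring and may slide along it. It springs up when let go. Its dark housing below (case y -78 to +18) is 63 mm high; the lid's staple (y -103 to -91), 66 mm.
- catch (a joint): How far the catch is pressed down, m: 0 = up, 0.014 = fully down on its stop. Spring force about 2 N at first, 4.3 N at 0.009, 5.5 N at 0.014. Its tooth blocks the bolt until it is 0.006 down; 0.009 to 0.012 holds it well clear.
- bolt_lug (a point): Centre of the top of the red lug, an upright plate 28 (case x) x 12 (case y) mm, from 58 to 103 mm above the table. While bolted at (-46, 51, 103) mm in the case frame. Push its face toward the catch, 6 mm from this point. Between that face and the pad is a gap of 33 mm with only the bolt's rod in it (top at 59 mm).
- bolt (a joint): How far the bolt is drawn toward case +y, m: 0 = bolted, 0.034 = fully back against its stop. It slides stiffly (about 3 N) and stays where it is left. When it is more than 0.026 back, the released catch rises behind its collar and keeps it open; short of that the catch cannot rise.
- green_puck: Bystander: loose green mounted specimen, 32 mm across, 19 mm high, on the table; origin at the centre of its underside.
- red_puck: Bystander: loose dark red mounted specimen, 32 mm across, 19 mm high; origin at the centre of its underside.
- vial: Bystander: small vial with a black cap, 24 mm across, 48 mm high; origin at the centre of its underside.
- amber_bottle: Bystander: amber bottle with a black cap, 34 mm across, 85 mm high, at the +y end of the case; origin at the centre of its underside.
- end_stop (a point): Centre of the top of the dark bracket at the end of the bolt's travel, fixed to the case, 32 (case x) x 12 (case y) mm, 67 mm high, at (-46, 101, 67) mm in the case frame.

How it is judged:
On the way, in this order (a step that is already met when the one before it is completed fails the run):
1. the catch is held down while the bolt is still shut (value of joint catch above 0.006 m and value of joint bolt below 0.006 m), for 0.1 s.
2. the bolt is fully back while the catch is still held down (value of joint bolt above 0.029 m and value of joint catch above 0.0068 m), for 0.1 s.
At the end, for the whole second after the job is handed in: The bolt is drawn at least 29 of its 34 mm and the catch has sprung up again, to within 2 mm (value of joint bolt above 0.029 m and value of joint catch below 0.002 m); the robot touches nothing.
It fails at once if a bystander (green or red specimen, vial, amber bottle) is moved more than 15 mm or lifted (distance of any of green_puck, red_puck, vial, amber_bottle from where it was at the start of the episode above 0.015 m).
It also fails if it takes over 38 s, if anything falls off the work surface, if the arm or the gripper's body presses on something with over 40 N, if the wrist force passes 120 N, or if a joint passes its speed limit or range.

### The arm

A 7-joint arm with a two-finger parallel gripper is mounted at the origin on a cart in front of the work surface, level with it; the furniture and walls round the work are solid. World frame = base frame: x ahead of the robot, y to its left, z up, the work surface at z = 0. Lengths are in m, angles in rad, forces in N, time in s.
With the tool pointing down it reaches from about 0.35 to 0.775 m from the base axis. Payload 3.1 kg.
Tool frame: the origin (TCP) lies between the finger pads; the fingertips stand 17 mm ahead of it and the grasp point (between the pads) lies 2 mm behind it; z points along the fingers, y is the line along which they close (so a half turn about z gives the same grasp; the last joint's range is limited). The gripper opens to 85 mm and grips with 20 to 120 N. Pads are 22 mm wide; open, the fingers measure 114 mm over their backs; the gripper's body (76 mm by 85 mm) begins 54 mm behind the grasp point. The pads swing forward as they close: fully open they stand 13 mm farther back than shut.
Start: joints at [1.121, 0.311, 0.014, 1.512, -0.004, 1.319, -0.027], TCP at [0.218, -0.505, 0.226] pointing down, gripper open.
Joint ranges: [-2.7, 2.7], [-0.3, 1.91], [-1.27, 1.3], [0.12, 2.57], [-1.44, 4.58], [0.2, 2.03], [-3.05, 3.05]. Speed limits (rad/s): [2.79, 2.79, 3.14, 3.14, 3.14, 3.14, 3.14].

### API

Orientations are given as a unit quaternion [w, x, y, z].
In Python, from bench import ctrl gives the robot as it stands. The module is installed in compiled form; this text tells all that it offers.
- The arm moves only by the tool carry_out, never from a script. Its argument "motion" is a list of rows, each a list of 7 numbers: the turn, a rotation vector about the tool's x, y, z in degrees, then the shift along the tool's x, y, z in mm, then the closure, from -1 (fully open) to 1 (shut). In form: [[rx, ry, rz, tx, ty, tz, jaw], ...]. A call has 1 to 5 rows; each row is the pose to reach, as a shift and turn from the pose commanded when the call began, along the tool's axes at that moment; what a row does not reach only later rows make up. A row lasts 1/12 s, in which the tool goes at most 41.7 mm and 7.16 degrees, less where a joint would pass 70% of its speed; a pose out of reach is approached as far as the arm can. A call with a gripper value outside its range is refused whole. The fingers move at their own pace and stop on an object; "squeeze" is the grip in N (left out, the last holds). Time passes only in rows, so rows that repeat a pose let the fingers close. It gives the time, the measured TCP pose, the force, the opening and the grip force at its end, in the units of the state.
- ctrl.get_obs(): the state, without advancing time (a new reading comes with each control period).
- ctrl.snapshot(name): name is "scene" or "top" or "wrist"; returns (picture, depth): 384x512x3 uint8, red, green, blue; 384x512 float32, m along the optical axis (not along the pixel's ray), 0 where there is no reading.
- ctrl.calibration(name): a dict with "mtx" (3x3 intrinsics, pixels), "world_to_cam" (4x4, takes a point from world to camera coordinates); the wrist camera has in their place "T_tool_cam" (4x4, takes a point from camera to tool coordinates, whose origin is the TCP and whose axes are the flange's). Camera axes: x right, y up, looking along -z (the intrinsics and any distortion apply to the point x, -y, -z); pixel columns grow to the right and rows downward; lengths in m; the calibration is good to about 2 mm. A picture is of the moment at which its call begins: read the wrist's pose just before it. calibration takes no time and is no camera call.
- ctrl.close_job(): hands the job in; it is judged then, once.
The state is a dict: "time_s": time; "q": joint angles; "qvel": joint speeds; "tau": joint torques, N m; "tool_pos": TCP position; "eef_rot": TCP orientation; "contact_force": force on the tool from outside, world axes, zero at the start; "torque": the same for the moment, N m; "finger_gap": opening from 0.0 (shut) to 1.0 (fully open); "grasp_force": force on a finger pad.
Only numpy, scipy, OpenCV 4.12 (cv2) and the standard library are available. Lean on these libraries where they do the work, as an engineer would, in place of code of your own. Each camera call takes 0.05 s, during which the arm holds its last target. There are 200 camera calls.

## Working session

There is one attempt and no reset: what is moved stays moved. The work goes in short steps, Python scripts to look and compute and a tool call to move; the robot and the scene stay as the last step left them, time stands still between calls to the robot, and variables do not carry over. Pictures are saved under pics/ and viewed, at most 10 in all, crops included, and the job is handed in when it is done.

Besides the shell and the picture viewer there is one more tool, called after "Call:" as a command line: name --pt "numbers of a row" for each row, then --argument value for the rest. carry_out: Moves the arm, as the interface text tells. Its arguments: {"type":"object","properties":{"motion":{"type":"array","items":{"type":"array","items":{"type":"number"}}},"squeeze":{"type":"number"}},"required":["motion"]}

```bash
mkdir -p pics; cat > h.py <<'E'
import numpy as np, cv2
from bench import ctrl
def cloud(name):
    im,d=ctrl.snapshot(name); c=ctrl.calibration(name); K=np.array(c["mtx"])
    v,u=np.indices(d.shape)
    P=np.stack([(u-K[0,2])/K[0,0]*d,-(v-K[1,2])/K[1,1]*d,-d],-1)
    T=np.linalg.inv(np.array(c["world_to_cam"]))
    return im,d,P@T[:3,:3].T+T[:3,3]
E
python3 - <<'E'
from h import *
print({k:np.round(v,3) for k,v in ctrl.get_obs().items()})
for n in("top","scene"):
    im,d,P=cloud(n); cv2.imwrite(f"pics/{n}.png",im[...,::-1]); np.savez(n,im=im,d=d,P=P)
    print(ctrl.calibration(n))
    hsv=cv2.cvtColor(im,cv2.COLOR_RGB2HSV)
    for nm,lo,hi in(("yel",(22,120,100),(35,255,255)),("red",(0,150,90),(8,255,255)),("blue",(100,120,50),(125,255,255))):
        m=cv2.inRange(hsv,lo,hi); k,l,s,c=cv2.connectedComponentsWithStats(m)
        for i in range(1,k):
            if s[i,4]>40:
                q=P[(l==i)&(d>0)]; print(n,nm,s[i],c[i].round(),np.median(q,0).round(3) if len(q) else None)
E
```

```text
{'time_s': np.float64(0.0), 'q': array([ 1.121,  0.312,  0.014,  1.513, -0.004,  1.319, -0.027]), 'qvel': array([ 0.   ,  0.002,  0.001, -0.001,  0.001,  0.001, -0.001]), 'tau': array([-0.0000e+00, -3.7991e+01,  1.4600e-01, -2.3059e+01,  1.2000e-02,
        1.4000e-02, -0.0000e+00]), 'tool_pos': array([ 0.218, -0.504,  0.224]), 'eef_rot': array([-0.001,  0.979,  0.203, -0.   ]), 'contact_force': array([-0.337, -0.099, -0.785]), 'torque': array([-0.041, -0.03 ,  0.017]), 'grasp_force': np.float64(0.0), 'finger_gap': np.float64(1.003)}
{'mtx': array([[362.98531457,   0.        , 260.9501895 ],
       [  0.        , 362.98531457, 190.13600396],
       [  0.        ,   0.        ,   1.        ]]), 'world_to_cam': array([[ 0.0756912 , -0.99712377, -0.00387549,  0.03077015],
       [ 0.97729726,  0.07341372,  0.19874731, -0.56386905],
       [-0.19789116, -0.01883093,  0.9800431 , -0.83371606],
       [ 0.        ,  0.        ,  0.        ,  1.        ]])}
top yel [255 185  35  15 487] [272. 192.] [0.552 0.046 0.082]
top red [475 152   9   8  53] [479. 155.] [ 0.667 -0.424  0.121]
top blue
[... 917 characters left out ...]
452 0.155 0.019]
scene blue [ 201    0   62   30 1210] [236.  12.] [ 2.622 -1.318 -0.51 ]
scene blue [268   0   7  45 163] [271.  19.] [ 2.554 -1.561 -0.565]
scene blue [ 278    0   63   84 4088] [309.  37.] [ 0.9   -0.376  0.131]
scene blue [  48   24   68   50 2307] [83. 48.] [ 2.622 -0.219 -0.485]
scene blue [ 14  46  30  71 311] [28. 80.] [ 2.553  0.13  -0.549]
scene blue [ 5 48  8 14 53] [ 9. 54.] [ 2.985  0.128 -0.565]
scene blue [357  71   7  11  60] [360.  76.] [ 0.695 -0.363  0.115]
scene blue [13 74 10 13 43] [18. 81.] [ 2.989  0.137 -0.748]
scene blue [ 174  176  129   70 2227] [238. 214.] [0.531 0.134 0.037]
scene blue [ 391  223   68  114 2219] [421. 282.] [ 0.387 -0.438 -0.471]
```

View pics/top.png

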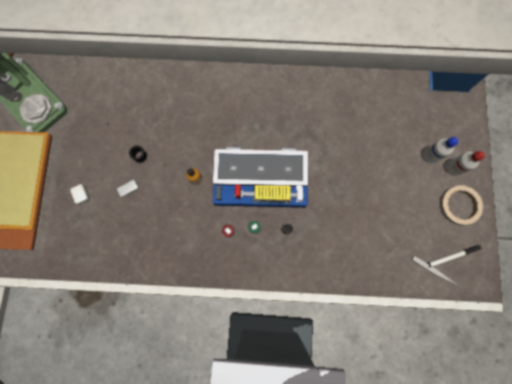

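View pics/scene.png

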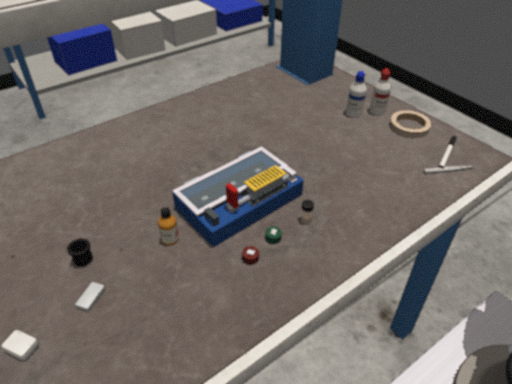

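The top view shows the case with +y to the image left: lug at about (237,191), pad at (272,192), bottle beyond it at (193,175). The scene view agrees, with the pad at (264,178), the lug at (231,188) and the pucks and vial on the robot side. Next I need the yaw.

```bash
python3 - <<'E'
from h import *
from scipy.spatial.transform import Rotation as R
z=np.load("top.npz"); im,d,P=z["im"],z["d"],z["P"]; hsv=cv2.cvtColor(im,cv2.COLOR_RGB2HSV)
roi=np.zeros(d.shape,bool); roi[140:215,205:315]=1
w=roi&(hsv[...,2]>190)&(hsv[...,1]<40)&(abs(P[...,2]-.05)<.015)
print(cv2.minAreaRect((P[w][:,:2]*1000).astype(np.float32)), "case lid rect")
b=roi&(P[...,2]>.03)
r=cv2.minAreaRect((P[b][:,:2]*1000).astype(np.float32)); print(r,"case rect")
for n in("top","scene"):
    z=np.load(n+".npz"); im,P=z["im"],z["P"]; hsv=cv2.cvtColor(im,cv2.COLOR_RGB2HSV)
    y=cv2.inRange(hsv,(20,100,80),(36,255,255))>0
    y&=(abs(P[...,2]-.083)<.006)&(abs(P[...,0]-.55)<.05)
    print(n,"pad",cv2.minAreaRect((P[y][:,:2]*1000).astype(np.float32)),P[y].mean(0).round(4))
    rd=((hsv[...,0]<10)|(hsv[...,0]>170))&(hsv[...,1]>120)&(P[...,2]>.06)&(abs(P[...,1]-.13)<.05)&(abs(P[...,0]-.55)<.06)
    print("lug",P[rd].min(0).round(3),P[rd].max(0).round(3),np.median(P[rd&(P[...,2]>.097)],0).round(4))
for yaw in(0,3,5):
    Rz=R.from_euler('z',yaw,degrees=True).as_matrix()
    print(yaw,Rz[:2,:2]@[0,.0155]+P[y].mean(0)[:2])
E
```

```text
((603.7119140625, 79.96695709228516), (128.63768005371094, 231.943115234375), 2.412569999694824) case lid rect
((527.1168212890625, 76.42546081542969), (288.29290771484375, 234.27255249023438), 2.691359043121338) case rect
top pad ((551.974853515625, 46.210914611816406), (34.019527435302734, 81.80115509033203), 2.5666582584381104) [0.5514 0.046  0.0824]
lug [0.533 0.122 0.086] [0.56  0.133 0.105] [0.5468 0.1272 0.102 ]
scene pad ((552.517822265625, 44.54662322998047), (35.439273834228516, 84.82511138916016), 3.1145095825195312) [0.5511 0.0474 0.083 ]
lug [0.534 0.122 0.062] [0.562 0.134 0.105] [0.5465 0.1293 0.1025]
0 [0.55108276 0.06286361]
3 [0.55027155 0.06284237]
5 [0.54973185 0.06280463]
```

Call:
carry_out --pt "0 0 20.7 530 -386 0 -0.7" --pt "0 0 20.7 530 -386 0 -0.7" --pt "0 0 20.7 530 -386 0 -0.7" --pt "0 0 20.7 530 -386 0 -0.7" --pt "0 0 20.7 530 -386 0 -0.7" --squeeze 40

```text
time_s: 0.52
tool_pos: [0.3201, -0.3314, 0.2251]
eef_rot: [-0.0, 1.0, 0.022, -0.0]
contact_force: [0.1, -0.1, 0.1]
finger_gap: 0.851
grasp_force: 0.0
```

Call:
carry_out --pt "0 0 0 245 -376 0 -0.7" --pt "0 0 0 245 -376 0 -0.7" --pt "0 0 0 245 -376 0 -0.7" --pt "0 0 0 245 -376 0 -0.7" --pt "0 0 0 245 -376 0 -0.7"

```text
time_s: 0.93
tool_pos: [0.4257, -0.1515, 0.2254]
eef_rot: [0.0, 1.0, 0.023, -0.0]
contact_force: [1.3, -0.1, 1.1]
finger_gap: 0.854
grasp_force: 0.0
```

Call:
carry_out --pt "0 0 0 136 -203 0 -0.7" --pt "0 0 0 136 -203 0 -0.7" --pt "0 0 0 136 -203 0 -0.7" --pt "0 0 0 136 -203 0 -0.7" --pt "0 0 0 136 -203 0 -0.7"

```text
time_s: 1.35
tool_pos: [0.5335, 0.0264, 0.2252]
eef_rot: [0.0, 1.0, 0.023, -0.0]
contact_force: [1.0, -1.2, -0.4]
finger_gap: 0.851
grasp_force: 0.0
```

Call:
carry_out --pt "0 0 0 16 -29 0 -0.7" --pt "0 0 0 16 -29 0 -0.7" --pt "0 0 0 16 -29 0 -0.7"

```text
time_s: 1.6
tool_pos: [0.5475, 0.0574, 0.2246]
eef_rot: [-0.001, 1.0, 0.026, -0.001]
contact_force: [-0.4, -1.1, 0.6]
finger_gap: 0.852
grasp_force: 0.0
```

```bash
python3 - <<'E'
from h import *
o=ctrl.get_obs(); print(o["tool_pos"],o["eef_rot"],o["contact_force"])
im,d=ctrl.snapshot("wrist"); cv2.imwrite("pics/w1.png",im[...,::-1])
im,d,P=cloud("scene"); cv2.imwrite("pics/s1.png",cv2.resize(im[100:280,150:390,::-1],None,fx=3,fy=3))
E
```

```text
[0.54753772 0.05744872 0.22463638] [-6.46153011e-04  9.99659385e-01  2.60741378e-02 -9.14545443e-04] [-0.41231553 -1.10914141  0.59764056]
```

View pics/w1.png

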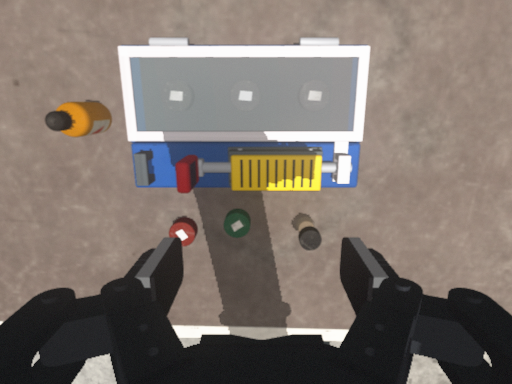

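View pics/s1.png

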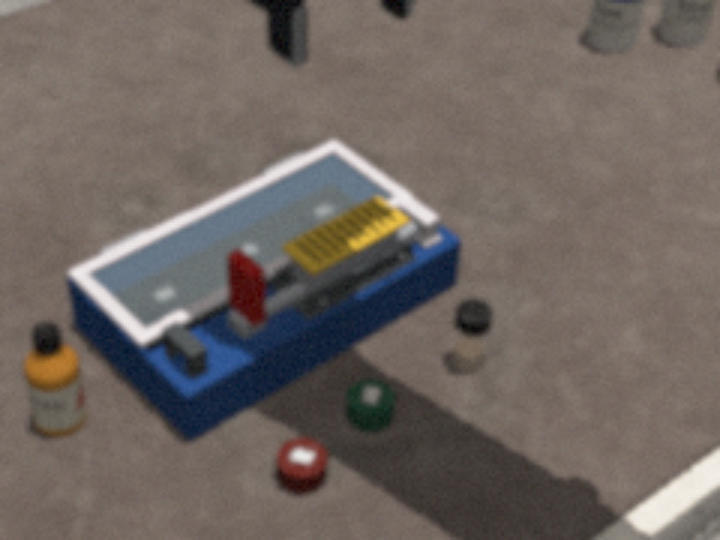

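Wrist view: pad spans about (231–321, 150–190), lug about (177–198, 157–190), fingers at columns ~165 and ~360. The scene crop shows the bolt shut and the fingers high above. Now I'll work out the offset in tool axes from the wrist view.

```bash
python3 - <<'E'
from h import *
im=cv2.imread("pics/w1.png"); hsv=cv2.cvtColor(im,cv2.COLOR_BGR2HSV)
c=ctrl.calibration("wrist"); K=np.array(c["mtx"]);T=np.array(c["T_tool_cam"]); print(T.round(4),[k for k in c])
def tool(uv,h,z=.2246): # tool frame point on plane at height h
    r=T[:3,:3]@np.array([(uv[0]-K[0,2])/K[0,0],-(uv[1]-K[1,2])/K[1,1],-1]); t=((z-h)-T[2,3])/r[2]
    return ((T[:3,3]+t*r)*1000).round(1)
y=cv2.inRange(hsv,(20,100,80),(36,255,255)); k,l,s,ce=cv2.connectedComponentsWithStats(cv2.morphologyEx(y,cv2.MORPH_CLOSE,np.ones((7,7))))
i=np.argmax(s[1:,4]*(abs(ce[1:,0]-276)<30))+1; r=cv2.minAreaRect(np.argwhere(l==i)[:,::-1].astype(np.float32)); print(r)
for p in cv2.boxPoints(r): print("pad corner",tool(p,.083))
print("pad c",tool(r[0],.083))
m=(cv2.inRange(hsv,(0,120,60),(8,255,255))|cv2.inRange(hsv,(172,120,60),(180,255,255))); m[:140]=0;m[200:]=0
v,u=np.nonzero(m); print(u.min(),u.max(),v.min(),v.max()); print("lug top right edge (catch side)",tool((u.max(),(v.min()+v.max())/2),.103))
E
```

```text
[[ 6.000e-04  9.636e-01  2.673e-01  6.800e-02]
 [ 1.000e+00 -5.000e-04 -3.000e-04 -1.000e-04]
 [-1.000e-04  2.673e-01 -9.636e-01 -1.488e-01]
 [ 0.000e+00  0.000e+00  0.000e+00  1.000e+00]] ['mtx', 'T_tool_cam']
((275.5, 172.5), (35.0, 91.0), 90.0)
pad corner [ 22.5 -28.5 141.6]
pad corner [ 22.5  54.5 141.6]
pad corner [-10.5  56.1 141.6]
pad corner [-10.6 -29.3 141.6]
pad c [  6.2  13.2 141.6]
176 197 155 192
lug top right edge (catch side) [  9.6 -55.4 121.6]
```

Call:
carry_out --pt "0 0 0 5 -3 30 -0.7" --pt "0 0 0 5 -3 65 -0.7" --pt "0 0 0 5 -3 95 -0.7" --pt "0 0 0 5 -3 95 -0.7" --pt "0 0 0 5 -3 95 -0.7"

```text
time_s: 2.12
tool_pos: [0.551, 0.0552, 0.1294]
eef_rot: [0.001, 1.0, 0.022, -0.002]
contact_force: [0.2, 0.6, 0.4]
finger_gap: 0.85
grasp_force: 0.0
```

```bash
python3 - <<'E'
from h import *
o=ctrl.get_obs(); print(o["tool_pos"],o["eef_rot"],o["contact_force"])
im,d=ctrl.snapshot("wrist")
im2,d,P=cloud("scene"); a=cv2.resize(im2[90:270,170:330,::-1],None,fx=2,fy=2)
b=cv2.resize(im[60:384,:,::-1],(400,253)); o=np.zeros((360,720,3),np.uint8); o[:,:320]=a; o[:253,320:]=b
cv2.imwrite("pics/c2.png",o)
E
```

```text
[0.55104062 0.05516437 0.1293997 ] [ 8.03920885e-04  9.99761256e-01  2.17309647e-02 -2.13322241e-03] [0.23731063 0.56900522 0.35419594]
```

View pics/c2.png

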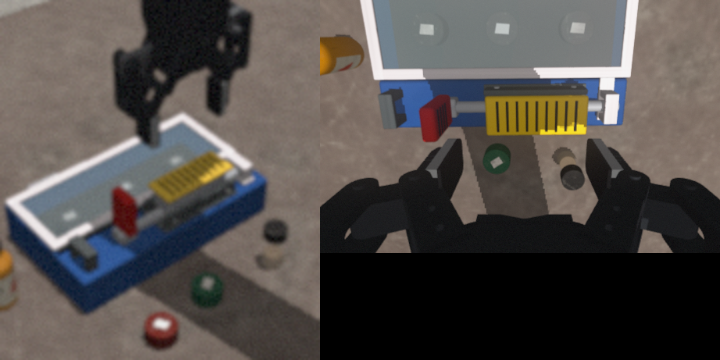

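The fingers are above the pad and gap, over the ledge, with nothing touching (pad about (485–587, 87–133) in the right half). I'll remeasure the pad offset here and check the noise in the pose readings.

```bash
python3 - <<'E'
from h import *
c=ctrl.calibration("wrist"); K=np.array(c["mtx"]);T=np.array(c["T_tool_cam"])
zs=[]
for _ in range(3):
    im,d=ctrl.snapshot("wrist"); zs.append(ctrl.get_obs()["tool_pos"])
print(np.round(zs,4))
v,u=np.indices(d.shape)
P=np.stack([(u-K[0,2])/K[0,0]*d,-(v-K[1,2])/K[1,1]*d,-d],-1)@T[:3,:3].T+T[:3,3]
hsv=cv2.cvtColor(im,cv2.COLOR_RGB2HSV)
y=(cv2.inRange(hsv,(20,100,80),(36,255,255))>0)&(d>0); zt=np.median(P[y][:,2]); y&=abs(P[...,2]-zt)<.004
print("pad",zt,cv2.minAreaRect((P[y][:,:2]*1000).astype(np.float32)))
r=((hsv[...,0]<8)|(hsv[...,0]>172))&(hsv[...,1]>120)&(d>0)&(abs(P[...,0])<.06)&(P[...,2]<zt+.025)
print("lug",np.percentile(P[r]*1000,[2,50,98],axis=0).round(1))
f=(d>0)&(P[...,2]<.045)&(P[...,2]>-.03)&(abs(P[...,0])<.03)
for s in(-1,1):
    q=P[f&(s*P[...,1]>0.01)]*1000; q=q[q[:,2]<q[:,2].max()]
    if len(q): 
        t=q[q[:,2]>np.percentile(q[:,2],90)]; print("finger",s,np.percentile(q,[1,50,99],axis=0).round(1),"tip",t.min(0).round(1),t.max(0).round(1))
E
```

```text
[[0.5546 0.0572 0.1332]
 [0.5546 0.0575 0.1333]
 [0.5544 0.0577 0.133 ]]
pad 0.04980008011944126 ((-1.5571155548095703, 12.646564483642578), (83.9449234008789, 34.37046432495117), 89.17106628417969)
lug [[-13.5 -74.   28.9]
 [  1.9 -66.5  31.4]
 [ 11.7 -63.   68.2]]
finger -1 [[-14.7 -74.3 -29.6]
 [  2.2 -63.8  29.8]
 [ 11.7 -36.   43.2]] tip [-15.2 -74.3  37.4] [ 11.9 -62.4  44.7]
finger 1 [[-10.3  36.  -29.9]
 [  6.6  36.5 -24.1]
 [ 11.7  49.4 -15.1]] tip [ -9.   36.  -17.8] [ 10.3  36.7 -14.3]
```

Call:
carry_out --pt "0 0 0 -1 -3 10 -0.7" --pt "0 0 0 -1 -3 20 -0.7" --pt "0 0 0 -1 -3 28 -0.7" --pt "0 0 0 -1 -3 28 -0.7" --pt "0 0 0 -1 -3 28 -0.7"

```text
time_s: 2.78
tool_pos: [0.5506, 0.0605, 0.1013]
eef_rot: [0.0, 1.0, 0.023, -0.001]
contact_force: [-0.3, -0.5, 0.3]
finger_gap: 0.85
grasp_force: 0.0
```

Call:
carry_out --pt "0 0 0 0 0 2 -0.7" --pt "0 0 0 0 0 4 -0.7" --pt "0 0 0 0 0 4 -0.7" --pt "0 0 0 0 0 4 -0.7"

```text
time_s: 3.12
tool_pos: [0.5517, 0.0606, 0.0986]
eef_rot: [0.0, 1.0, 0.023, 0.0]
contact_force: [-0.5, -0.8, -0.1]
finger_gap: 0.849
grasp_force: 0.0
```

Call:
carry_out --pt "0 0 0 0 0 2 -0.7" --pt "0 0 0 0 0 4 -0.7" --pt "0 0 0 0 0 4 -0.7" --pt "0 0 0 0 0 4 -0.7"

```text
time_s: 3.45
tool_pos: [0.5513, 0.0606, 0.0943]
eef_rot: [0.0, 1.0, 0.023, -0.0]
contact_force: [0.4, -0.0, -1.0]
finger_gap: 0.85
grasp_force: 0.0
```

Call:
carry_out --pt "0 0 0 0 0 2 -0.7" --pt "0 0 0 0 0 4 -0.7" --pt "0 0 0 0 0 4 -0.7" --pt "0 0 0 0 0 4 -0.7"

```text
time_s: 3.78
tool_pos: [0.5513, 0.0607, 0.0903]
eef_rot: [0.0, 1.0, 0.023, -0.0]
contact_force: [-0.0, -0.1, 0.4]
finger_gap: 0.849
grasp_force: 0.0
```

Call:
carry_out --pt "0 0 0 0 0 2 -0.7" --pt "0 0 0 0 0 4 -0.7" --pt "0 0 0 0 0 4 -0.7" --pt "0 0 0 0 0 4 -0.7"

```text
time_s: 4.12
tool_pos: [0.5514, 0.0606, 0.0863]
eef_rot: [0.0, 1.0, 0.023, -0.0]
contact_force: [-0.5, -0.3, -0.2]
finger_gap: 0.851
grasp_force: 0.0
```

```bash
cat > chk.py <<'E'
from h import *
c=ctrl.calibration("wrist"); K=np.array(c["mtx"]);T=np.array(c["T_tool_cam"])
F=[]
for _ in range(3):
    im,d=ctrl.snapshot("wrist"); o=ctrl.get_obs(); F.append(np.r_[o["tool_pos"],o["contact_force"]])
print(np.mean(F,0).round(4))
v,u=np.indices(d.shape)
P=np.stack([(u-K[0,2])/K[0,0]*d,-(v-K[1,2])/K[1,1]*d,-d],-1)@T[:3,:3].T+T[:3,3]
hsv=cv2.cvtColor(im,cv2.COLOR_RGB2HSV)
y=(cv2.inRange(hsv,(20,100,60),(36,255,255))>0)&(d>0)&(abs(P[...,0])<.06)
zt=np.median(P[y][:,2]); y&=abs(P[...,2]-zt)<.004
w=(hsv[...,2]>170)&(hsv[...,1]<50)&(d>0)&(P[...,0]<.07)&(P[...,0]>.02)&(abs(P[...,2]-zt-.025)<.025)
print("pad z",zt.round(4),"lid white z",np.median(P[w][:,2]).round(4),"pad y",np.percentile(P[y][:,1],[1,99]).round(3))
r=((hsv[...,0]<8)|(hsv[...,0]>172))&(hsv[...,1]>120)&(d>0)&(abs(P[...,0])<.05)&(P[...,2]<zt+.02)
print("lug",np.percentile(P[r]*1000,[2,50,98],axis=0).round(1).tolist())
cv2.imwrite("pics/w_last.png",im[...,::-1])
E
python3 chk.py
```

```text
[0.5515 0.0607 0.0865 0.3838 0.0625 0.2731]
pad z 0.0031 lid white z 0.0342 pad y [-0.025  0.056]
lug [[-9.0, -70.7, -17.8], [6.5, -62.9, -13.9], [15.0, -59.6, 21.8]]
```

Call:
carry_out --pt "0 0 0 0 0 1.5 -0.7" --pt "0 0 0 0 0 3 -0.7" --pt "0 0 0 0 0 3 -0.7" --pt "0 0 0 0 0 3 -0.7"

```text
time_s: 4.6
tool_pos: [0.5514, 0.0606, 0.0833]
eef_rot: [0.0, 1.0, 0.023, -0.0]
contact_force: [-0.2, 0.2, 0.4]
finger_gap: 0.849
grasp_force: 0.0
```

Call:
carry_out --pt "0 0 0 0 0 1.5 -0.7" --pt "0 0 0 0 0 3 -0.7" --pt "0 0 0 0 0 3 -0.7" --pt "0 0 0 0 0 3 -0.7"

```text
time_s: 4.93
tool_pos: [0.5514, 0.0606, 0.0804]
eef_rot: [0.0, 1.0, 0.023, -0.0]
contact_force: [0.1, -1.4, 0.4]
finger_gap: 0.851
grasp_force: 0.0
```

```bash
python3 chk.py
```

```text
[ 0.5515  0.0607  0.0805 -0.157   0.6038 -0.0444]
pad z -0.0029 lid white z 0.0282 pad y [-0.025  0.056]
lug [[-7.2, -70.9, -23.8], [7.3, -62.7, -19.3], [15.1, -59.7, 15.7]]
```

View pics/w_last.png

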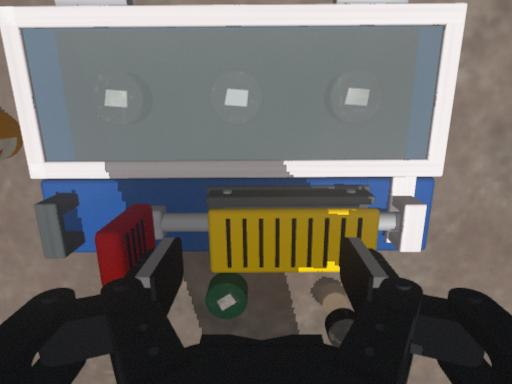

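The wrist view shows the right finger over the −y half of the pad and the left finger in the gap beside the lug, with the pad still up. I'll read the fingertip height directly.

```bash
python3 - <<'E'
from h import *
c=ctrl.calibration("wrist"); K=np.array(c["mtx"]);T=np.array(c["T_tool_cam"])
im,d=ctrl.snapshot("wrist")
v,u=np.indices(d.shape)
P=(np.stack([(u-K[0,2])/K[0,0]*d,-(v-K[1,2])/K[1,1]*d,-d],-1)@T[:3,:3].T+T[:3,3])*1000
for r in (232,240,248,256,264,275,290):
    print(r,[ (cc,*P[r,cc].round().astype(int)) for cc in range(335,400,9)])
for r in (232,240,250,262):
    print(r,[ (cc,*P[r,cc].round().astype(int)) for cc in range(140,190,8)])
E
```

```text
232 [(335, np.int64(7), np.int64(36), np.int64(-3)), (344, np.int64(7), np.int64(40), np.int64(-3)), (353, np.int64(7), np.int64(45), np.int64(-3)), (362, np.int64(7), np.int64(49), np.int64(-3)), (371, np.int64(7), np.int64(54), np.int64(-3)), (380, np.int64(-9), np.int64(73), np.int64(35)), (389, np.int64(-7), np.int64(77), np.int64(30)), (398, np.int64(-6), np.int64(82), np.int64(29))]
240 [(335, np.int64(3), np.int64(36), np.int64(-3)), (344, np.int64(10), np.int64(36), np.int64(-18)), (353, np.int64(12), np.int64(39), np.int64(-22)), (362, np.int64(3), np.int64(50), np.int64(-3)), (371, np.int64(3), np.int64(54), np.int64(-4)), (380, np.int64(-14), np.int64(74), np.int64(35)), (389, np.int64(-11), np.int64(77), np.int64(30)), (398, np.int64(-6), np.int64(77), np.int64(18))]
248 [(335, np.int64(-1), np.int64(36), np.int64(-4)), (344, np.int64(6), np.int64(36), np.int64(-19)), (353, np.int64(11), np.int64(37), np.int64(-30)), (362, np.int64(11), np.int64(41), np.int64(-29)), (371, np.int64(-1), np.int64(54), np.int64(-3)), (380, np.int64(-19), np.int64(74), np.int64(35)), (389, np
[... 2432 characters left out ...]
64(-2), np.int64(-60), np.int64(-4)), (148, np.int64(-7), np.int64(-60), np.int64(6)), (156, np.int64(11), np.int64(-42), np.int64(-31)), (164, np.int64(12), np.int64(-39), np.int64(-32)), (172, np.int64(11), np.int64(-36), np.int64(-31)), (180, np.int64(5), np.int64(-36), np.int64(-19)), (188, np.int64(-21), np.int64(-46), np.int64(35))]
262 [(140, np.int64(7), np.int64(-48), np.int64(-33)), (148, np.int64(11), np.int64(-42), np.int64(-41)), (156, np.int64(11), np.int64(-39), np.int64(-41)), (164, np.int64(12), np.int64(-36), np.int64(-42)), (172, np.int64(5), np.int64(-37), np.int64(-30)), (180, np.int64(-1), np.int64(-37), np.int64(-18)), (188, np.int64(-53), np.int64(-58), np.int64(81))]
```

Here the tips sit about 18 mm behind the TCP, not ahead of it, so the pad needs roughly 26 mm more descent. First I'll check the outer knuckles' clearance over the lug.

```bash
python3 - <<'E'
from h import *
c=ctrl.calibration("wrist"); K=np.array(c["mtx"]);T=np.array(c["T_tool_cam"])
im,d=ctrl.snapshot("wrist")
v,u=np.indices(d.shape)
P=(np.stack([(u-K[0,2])/K[0,0]*d,-(v-K[1,2])/K[1,1]*d,-d],-1)@T[:3,:3].T+T[:3,3])*1000
g=(d>0)&(P[...,2]<-6)&(P[...,2]>-140)&(P[...,0]<20)&(v>200)
hsv=cv2.cvtColor(im,cv2.COLOR_RGB2HSV); g&=hsv[...,1]<90
for s in(-1,1):
  for a in range(32,110,6):
    q=P[g&(s*P[...,1]>=a)&(s*P[...,1]<a+6)]
    if len(q)>5: print(s,a,"z max",np.percentile(q[:,2],98).round(),"x",np.percentile(q[:,0],[2,98]).round())
E
```

```text
-1 32 z max -18.0 x [-9. 18.]
-1 38 z max -22.0 x [-7. 14.]
-1 44 z max -26.0 x [-7. 14.]
-1 50 z max -59.0 x [-10.  13.]
-1 56 z max -16.0 x [-9. 14.]
-1 62 z max -63.0 x [-8. 14.]
-1 68 z max -65.0 x [-8. 12.]
1 32 z max -21.0 x [-9. 18.]
1 38 z max -22.0 x [-7. 14.]
1 44 z max -26.0 x [-7. 14.]
1 50 z max -59.0 x [-9. 13.]
1 56 z max -61.0 x [-9. 14.]
1 62 z max -63.0 x [-8. 14.]
1 68 z max -65.0 x [-8. 12.]
```

Call:
carry_out --pt "0 0 0 0 0 5 -0.7" --pt "0 0 0 0 0 10 -0.7" --pt "0 0 0 0 0 13 -0.7" --pt "0 0 0 0 0 13 -0.7" --pt "0 0 0 0 0 13 -0.7"

```text
time_s: 5.6
tool_pos: [0.5514, 0.0606, 0.0674]
eef_rot: [0.0, 1.0, 0.023, -0.0]
contact_force: [-1.3, -0.1, 2.0]
finger_gap: 0.852
grasp_force: 0.9
```

Call:
carry_out --pt "0 0 0 0 0 2 -0.7" --pt "0 0 0 0 0 4 -0.7" --pt "0 0 0 0 0 4 -0.7" --pt "0 0 0 0 0 4 -0.7"

```text
time_s: 5.93
tool_pos: [0.5514, 0.0606, 0.0636]
eef_rot: [0.0, 1.0, 0.023, -0.0]
contact_force: [-0.9, -0.9, 2.6]
finger_gap: 0.849
grasp_force: 1.4
```

```bash
python3 chk.py
```

```text
[ 0.5515  0.0606  0.0637 -1.3414  0.1331  2.8711]
pad z -0.0146 lid white z 0.0113 pad y [-0.025  0.056]
lug [[-4.0, -70.8, -40.6], [9.2, -62.7, -33.2], [15.2, -59.7, 0.1]]
```

Call:
carry_out --pt "0 0 0 0 0 2 -0.7" --pt "0 0 0 0 0 4 -0.7" --pt "0 0 0 0 0 5.5 -0.7" --pt "0 0 0 0 0 5.5 -0.7" --pt "0 0 0 0 0 5.5 -0.7"

```text
time_s: 6.5
tool_pos: [0.5515, 0.0606, 0.058]
eef_rot: [0.0, 1.0, 0.023, -0.0]
contact_force: [-1.6, -0.2, 4.1]
finger_gap: 0.854
grasp_force: 2.0
```

```bash
python3 chk.py
```

```text
[ 0.5515  0.0606  0.0581 -1.6702 -0.7477  3.888 ]
pad z -0.0146 lid white z 0.0058 pad y [-0.025  0.056]
lug [[-3.3, -70.7, -46.2], [10.2, -62.4, -36.3], [15.2, -59.7, -5.4]]
```

Call:
carry_out --pt "0 0 0 0 -4 0 -0.7" --pt "0 0 0 0 -8 0 -0.7" --pt "0 0 0 0 -12 0 -0.7" --pt "0 0 0 0 -16 0 -0.7" --pt "0 0 0 0 -20 0 -0.7"

```text
time_s: 7.07
tool_pos: [0.5514, 0.0787, 0.0583]
eef_rot: [0.002, 1.0, 0.023, 0.001]
contact_force: [0.3, -5.4, 4.5]
finger_gap: 0.849
grasp_force: 3.4
```

```bash
python3 chk.py
```

```text
[ 0.5514  0.0801  0.0583  0.9769 -4.2345  3.6692]
pad z -0.0146 lid white z 0.006 pad y [-0.006  0.076]
lug [[2.6, -60.8, -46.0], [12.6, -53.7, -36.6], [14.6, -49.7, -5.3]]
```

Call:
carry_out --pt "0 0 0 0 -4 0 -0.7" --pt "0 0 0 0 -8 0 -0.7" --pt "0 0 0 0 -12 0 -0.7" --pt "0 0 0 0 -16 0 -0.7" --pt "0 0 0 0 -20 0 -0.7"

```text
time_s: 7.63
tool_pos: [0.5503, 0.099, 0.0582]
eef_rot: [0.001, 1.0, 0.023, 0.0]
contact_force: [1.4, -6.2, 5.6]
finger_gap: 0.847
grasp_force: 3.4
```

Call:
carry_out --pt "0 0 0 0 -1 0 -0.7" --pt "0 0 0 0 -2 0 -0.7" --pt "0 0 0 0 -3 0 -0.7" --pt "0 0 0 0 -4 0 -0.7" --pt "0 0 0 0 -4 0 -0.7"

```text
time_s: 8.05
tool_pos: [0.5501, 0.1035, 0.0582]
eef_rot: [0.001, 1.0, 0.023, 0.0]
contact_force: [0.8, -6.7, 4.0]
finger_gap: 0.847
grasp_force: 3.1
```

```bash
python3 chk.py
```

```text
[ 0.5501  0.1035  0.0582  1.2836 -4.9319  4.555 ]
pad z -0.0146 lid white z 0.006 pad y [0.017 0.099]
lug [[3.3, -61.0, -46.2], [12.6, -53.7, -36.4], [14.6, -49.6, -5.3]]
```

Call:
carry_out --pt "0 0 0 0 -1 0 -0.7" --pt "0 0 0 0 -2 0 -0.7" --pt "0 0 0 0 -2 0 -0.7" --pt "0 0 0 0 -2 0 -0.7"

```text
time_s: 8.53
tool_pos: [0.5501, 0.1037, 0.0583]
eef_rot: [0.002, 1.0, 0.022, 0.0]
contact_force: [0.9, -7.5, 6.4]
finger_gap: 0.852
grasp_force: 4.4
```

```bash
python3 chk.py
```

```text
[ 0.55    0.1037  0.0583  0.4807 -7.0025  5.6251]
pad z -0.0145 lid white z 0.0062 pad y [0.017 0.099]
lug [[3.1, -61.0, -46.2], [12.6, -53.7, -36.3], [14.5, -49.4, -5.2]]
```

The bolt has stalled at its stop: about 33 mm drawn, side force rising and no further motion. Now back off the lug and lift.

Call:
carry_out --pt "0 0 0 0 3 0 -0.7" --pt "0 0 0 0 7 0 -0.7" --pt "0 0 0 0 7 0 -0.7" --pt "0 0 0 0 7 -8 -0.7" --pt "0 0 0 0 7 -16 -0.7"

```text
time_s: 9.1
tool_pos: [0.5485, 0.1008, 0.0738]
eef_rot: [-0.0, 1.0, 0.024, -0.001]
contact_force: [-0.9, -0.3, 0.3]
finger_gap: 0.852
grasp_force: 0.0
```

Call:
carry_out --pt "0 0 0 0 0 -20 -0.7" --pt "0 0 0 0 0 -50 -0.7" --pt "0 0 0 0 0 -80 -0.7" --pt "0 0 0 0 0 -100 -0.7" --pt "0 0 0 0 0 -100 -0.7"

```text
time_s: 9.52
tool_pos: [0.5522, 0.1007, 0.1792]
eef_rot: [-0.001, 1.0, 0.023, 0.004]
contact_force: [0.0, 1.1, 0.5]
finger_gap: 0.852
grasp_force: 0.0
```

```bash
python3 chk.py; python3 - <<'E'
from h import *
im,d,P=cloud("scene"); cv2.imwrite("pics/s3.png",cv2.resize(im[100:280,150:390,::-1],None,fx=3,fy=3))
hsv=cv2.cvtColor(im,cv2.COLOR_RGB2HSV)
rd=((hsv[...,0]<10)|(hsv[...,0]>170))&(hsv[...,1]>120)&(P[...,2]>.06)&(abs(P[...,1]-.15)<.05)&(abs(P[...,0]-.55)<.06)
print("lug top",np.median(P[rd&(P[...,2]>.097)],0).round(4))
y=(cv2.inRange(hsv,(20,100,80),(36,255,255))>0)&(abs(P[...,0]-.55)<.05)&(abs(P[...,1]-.05)<.06)&(P[...,2]>.06)
print("pad",P[y].mean(0).round(4))
E
```

```text
[ 0.5496  0.0997  0.1748 -0.2965 -0.4556 -0.9801]
pad z 0.0911 lid white z 0.1223 pad y [0.014 0.095]
lug [[-10.4, -64.9, 70.0], [5.0, -58.2, 72.1], [14.8, -53.9, 108.2]]
lug top [0.5431 0.1616 0.1023]
pad [0.551  0.0469 0.0829]
```

View pics/s3.png

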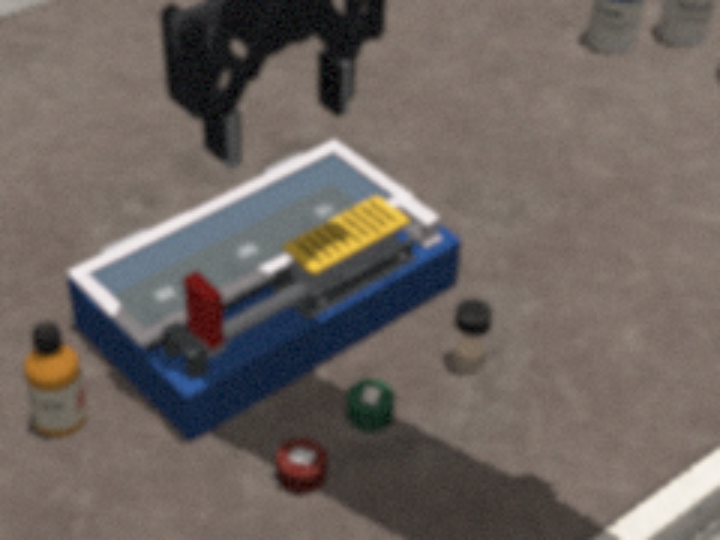

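The lug is at about (205,310), next to the stop and 32 mm from its start. The pad is up at 83 mm, the bystanders haven't moved and the gripper is clear, so I'm handing the job in.

```bash
python3 -c "
from bench import ctrl; print(ctrl.close_job())"
```

```text
the job is handed in; nothing more can be done
None
```

I unbolted the case and handed the job in: the bolt is back against its stop (about 32 mm by camera), the catch is up again at 83 mm, the bottle, vial and specimens show no movement in the images, and the arm is clear; no verdict was returned.

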